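Load the culture dishes into their matching holders

TASK

Put each of the four loose culture dishes into the dish holder whose recess has its shape and size, lying flat on the recess floor, lid up. Set the dishes down, do not drop them from a height, and leave the white bottle and the stack of larger dishes standing where they are.

Things in the scene. Friction and masses are not known exactly. Their poses are not given: they have to be found in the camera images.
- large_round_dish: Round culture dish, 64 mm in diameter. Its lid is on: pale plastic, with dark red-brown agar showing through the window that fills its top but for a 4 mm rim. Origin: centre of its underside, z up; loose, standing on the bench top (z = 0), 22 mm high, about 60 g. 
- small_round_dish: Round culture dish, 40 mm in diameter. Its lid is on: pale plastic, with dark red-brown agar showing through the window that fills its top but for a 4 mm rim. Origin: centre of its underside, z up; loose, standing on the bench top (z = 0), 22 mm high, about 30 g. 
- square_dish: Square culture dish, 50 x 50 mm. Its lid is on: pale plastic, with dark red-brown agar showing through the window that fills its top but for a 4 mm rim. Origin: centre of its underside, z up; loose, standing on the bench top (z = 0), 22 mm high, about 50 g. Its x and y axes are square to its sides.
- oblong_dish: Oblong (rectangular) culture dish, 78 mm along its x axis by 34 mm along its y axis. Its lid is on: pale plastic, with dark red-brown agar showing through the window that fills its top but for a 4 mm rim. Origin: centre of its underside, z up; loose, standing on the bench top (z = 0), 22 mm high, about 50 g. 
- large_round_holder: Grey plastic dish holder, a block 104 x 104 mm and 13 mm high, fixed to the bench; in its top, in the middle, a round recess 76 mm in diameter with a black floor. The recess is 5 mm deep: its floor lies 8 mm and the rim 13 mm above the bench. Origin: centre of the block's underside, straight below the recess centre; z up; x and y square to the block's sides.
- small_round_holder: Grey plastic dish holder, a block 104 x 104 mm and 13 mm high, fixed to the bench; in its top, in the middle, a round recess 52 mm in diameter with a black floor. The recess is 5 mm deep: its floor lies 8 mm and the rim 13 mm above the bench. Origin: centre of the block's underside, straight below the recess centre; z up; x and y square to the block's sides.
- square_holder: Grey plastic dish holder, a block 104 x 104 mm and 13 mm high, fixed to the bench; in its top, in the middle, a square recess 62 x 62 mm with a black floor. The recess is 5 mm deep: its floor lies 8 mm and the rim 13 mm above the bench. Origin: centre of the block's underside, straight below the recess centre; z up; x and y square to the block's sides and the recess's sides.
- oblong_holder: Grey plastic dish holder, a block 104 x 104 mm and 13 mm high, fixed to the bench; in its top, in the middle, an oblong recess 90 mm along x by 46 mm along y with a black floor. The recess is 5 mm deep: its floor lies 8 mm and the rim 13 mm above the bench. Origin: centre of the block's underside, straight below the recess centre; z up; x and y square to the block's sides (x runs along the recess).
- reagent_bottle: Bystander: white bottle with a grey cap, 64 mm in diameter, 120 mm high, loose. Origin: centre of its underside.
- dish_stack: Bystander: stack of three larger round dishes, 90 mm in diameter, 45 mm high in all, loose (one body). Origin: centre of its underside.
Mind the look-alikes: they are no part of the job. Leave any green look-alike of the large_round_dish alone. What is shaped like the small_round_dish but turquoise is not meant.

How it is judged:
At the end, for the whole second after the job is handed in: Each dish lies flat (within 0.06 rad, lid up) on the floor of its own holder's recess (underside 5 to 10 mm above the holder's underside), its centre within 10 mm of the recess centre, released and at rest (horizontal distance between large_round_dish and large_round_holder below 0.01 m and z of large_round_dish in the frame of large_round_holder between 0.005 and 0.01 m and angle between each of large_round_dish, small_round_dish, square_dish, oblong_dish's own z axis and vertical below 0.06 rad and linear speed of each of large_round_dish, small_round_dish, square_dish, oblong_dish below 0.02 m/s and contact force between the fingers and large_round_dish below 0.05 N and horizontal distance between small_round_dish and small_round_holder below 0.01 m and z of small_round_dish in the frame of small_round_holder between 0.005 and 0.01 m and contact force between the fingers and small_round_dish below 0.05 N and horizontal distance between square_dish and square_holder below 0.01 m and z of square_dish in the frame of square_holder between 0.005 and 0.01 m and contact force between the fingers and square_dish below 0.05 N and horizontal distance between oblong_dish and oblong_holder below 0.01 m and z of oblong_dish in the frame of oblong_holder between 0.005 and 0.01 m and contact force between the fingers and oblong_dish below 0.05 N); the robot touches nothing.
It fails at once if a dish is let go while its underside is more than 50 mm above the bench ((height (world z) of large_round_dish above 0.05 m and contact force between the fingers and large_round_dish below 0.01 N) or (height (world z) of small_round_dish above 0.05 m and contact force between the fingers and small_round_dish below 0.01 N) or (height (world z) of square_dish above 0.05 m and contact force between the fingers and square_dish below 0.01 N) or (height (world z) of oblong_dish above 0.05 m and contact force between the fingers and oblong_dish below 0.01 N)).
It fails at once if the reagent bottle is shifted by more than 25 mm or knocked over (distance of reagent_bottle from where it was at the start of the episode above 0.025 m).
It fails at once if the dish stack is shifted by more than 25 mm or knocked over (distance of dish_stack from where it was at the start of the episode above 0.025 m).
It also fails if it takes over 96 s, if anything falls off the work surface, if the arm or the gripper's body presses on something with over 40 N, if the wrist force passes 120 N, or if a joint passes its speed limit or range.

ROBOT

A 6-joint arm with a two-finger parallel gripper is mounted at the origin on the work surface. World frame = base frame: x ahead of the robot, y to its left, z up, the work surface at z = 0. Lengths are in m, angles in rad, forces in N, time in s.
With the tool pointing down it reaches from about 0.275 to 0.775 m from the base axis. Payload 14.6 kg.
Tool frame: the origin (TCP) lies at the very end of the fingers, on their centre line; the grasp point (between the pads) lies 19 mm behind it; z points along the fingers, y is the line along which they close (so a half turn about z gives the same grasp; the last joint's range is limited). The gripper opens to 85 mm and grips with 20 to 120 N. Pads are 22 mm wide; open, the fingers measure 114 mm over their backs; the gripper's body (76 mm by 85 mm) begins 54 mm behind the grasp point. The pads swing forward as they close: fully open they stand 13 mm farther back than shut.
Start: joints at [-1.4, 0.263, -0.048, 1.259, 0, 1.415], TCP at [0.168, -0.497, 0.231] pointing down, gripper open.
Joint ranges: [-2.65, 2.65], [-0.89, 1.7], [-1.18, 1.37], [-2.13, 2.11], [-1.35, 1.29], [-3.14, 3.14]. Speed limits (rad/s): [1.89, 1.89, 2.57, 2.79, 3.14, 3.14].

INTERFACE

Orientations are given as a unit quaternion [x, y, z, w].
In Python, from rig import ctrl, fingers, kin, telemetry, grab_frame, camera_model, hand_in, trace, tip_of gives the robot as it stands. Calls block until the motion is done:
- ctrl.goto(position, orientation): joint-space move of the TCP to a pose.
- ctrl.movel(position, attitude=None, feed=0.15): straight line of the TCP; attitude=None keeps the orientation; feed is the mean speed in m/s.
- ctrl.move_j(angles): joint-space move.
- fingers.grip(opening, newtons=None): opening from 0.0 (shut) to 1.0 (fully open); newtons is the grip in N (None keeps the last); returns when the fingers have stopped.
- ctrl.wait(seconds).
- kin.ik(position, orientation): joint angles nearest the present ones, or None.
- telemetry.get_obs(): the state.
- grab_frame(name): name is "side" or "top" or "wrist"; returns the picture (420x560x3 uint8, red, green, blue); there is no depth.
- camera_model(name): a dict with "fx", "fy", "cx", "cy" (pixels), "camera_from_world" (4x4, takes a point from world to camera coordinates). Camera axes: x right, y up, looking along -z (the intrinsics and any distortion apply to the point x, -y, -z); pixel columns grow to the right and rows downward; lengths in m; the calibration is good to about 2 mm. A picture is of the moment at which its call begins: read the wrist's pose just before it. camera_model takes no time and is no camera call; for the wrist camera it gives the pose at the moment of the call.
A pose or a line that the arm cannot do raises ctrl.MotionError and nothing moves.
- hand_in(): hands the job in; it is judged then, once.
Trained networks look in the newest picture that a camera, given by its name, has taken for a name from the list of things; names that differ only in an ending like _2 or _b are one class to them, and where a whole thing is asked for, a point or a joint stands for the part that bears it (a point fixed in the world has none). Each returns a list of dicts, best first, with "p" (0 to 1); they miss things now and then, are a little off and sometimes report something else, mostly with a low value. They report only what shows in the picture. A call takes as long as a camera call. They do not tell look-alikes from the thing itself.
- trace(label, camera): "mask" (420x560 bool, what is visible of it) and "xy" ([column, row] in pixels, amid what is visible of it).
- tip_of(label, camera): "xy" ([column, row] in pixels: a listed point, or the origin of a listed thing).
The state is a dict: "time": time; "joints": joint angles; "qvel": joint speeds; "effort": joint torques, N m; "ee_pos": TCP position; "tcp_rot": TCP orientation; "force": force on the tool from outside, world axes, zero at the start; "moment": the same for the moment, N m; "grip_width": opening from 0.0 (shut) to 1.0 (fully open); "finger_force": force on a finger pad.
Only numpy, scipy, OpenCV 4.12 (cv2) and the standard library are available. Lean on these libraries where they do the work, as an engineer would, in place of code of your own. Each camera call takes 0.05 s, during which the arm holds its last target. There are 200 camera calls.

## Working session

There is one attempt and no reset: what is moved stays moved. The work goes in short steps, each a Python script; the robot and the scene stay as the last script left them, time stands still between calls to the robot, and variables do not carry over. Pictures are saved under pics/ and viewed, at most 14 in all, crops included, and the job is handed in when it is done.

```bash
ls; mkdir -p pics
cat > h.py <<'E'
import numpy as np, cv2
from rig import *
def save(n,f): cv2.imwrite(f'pics/{n}.png',cv2.cvtColor(f,cv2.COLOR_RGB2BGR))
E
python3 - <<'E'
from h import *
for c in ('top','side'):
    save(c+'0',grab_frame(c)); m=camera_model(c)
    print({k:(np.round(v,3).tolist() if k=='camera_from_world' else v) for k,v in m.items()})
E
```

```text
pics
{'fx': 413.7576272322136, 'fy': 413.7576272322136, 'cx': 280.9944466158818, 'cy': 210.4176554732352, 'camera_from_world': [[-0.005, -1.0, -0.007, 0.003], [0.992, -0.005, 0.127, -0.525], [-0.127, -0.006, 0.992, -1.095], [0.0, 0.0, 0.0, 1.0]]}
{'fx': 380.976357682431, 'fy': 380.976357682431, 'cx': 274.89568171982216, 'cy': 216.3093012248835, 'camera_from_world': [[0.993, -0.118, 0.01, -0.516], [0.05, 0.492, 0.869, -0.07], [-0.108, -0.862, 0.495, -0.992], [0.0, 0.0, 0.0, 1.0]]}
```

View pics/top0.png

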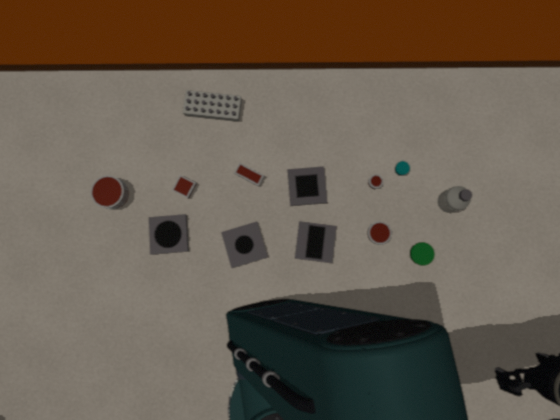

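View pics/side0.png

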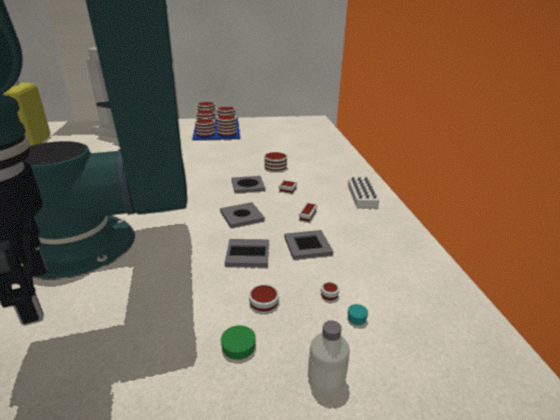

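```bash
cat >> h.py <<'E'
def to_world(xy,cam,z):
    m=camera_model(cam); T=np.linalg.inv(m['camera_from_world'])
    u,v=xy; d=np.array([(u-m['cx'])/m['fx'],-(v-m['cy'])/m['fy'],-1.])
    d=T[:3,:3]@d; o=T[:3,3]
    return o+d*(z-o[2])/d[2]
L=['large_round','small_round','square','oblong']
E
python3 - <<'E'
from h import *
print(camera_model('top').keys())
for l in [a+'_dish' for a in L]+[a+'_holder' for a in L]+['reagent_bottle','dish_stack']:
    z=.022 if l in [a+'_dish' for a in L] else .013 if 'holder' in l else .045
    for r in trace(l,'top')[:3]:
        ct=max(cv2.findContours(r['mask'].astype(np.uint8),0,1)[0],key=cv2.contourArea)
        (c,s,a)=cv2.minAreaRect(ct)
        print(l,round(r['p'],2),np.round(c),np.round(s),round(a),to_world(c,'top',z).round(3),r['mask'].sum())
E
```

```text
dict_keys(['fx', 'fy', 'cx', 'cy', 'camera_from_world'])
large_round_dish 0.68 [378. 232.] [22. 23.] 0 [ 0.464 -0.264  0.022] 437
large_round_dish 0.64 [421. 254.] [23. 24.] 90 [ 0.406 -0.378  0.022] 472
large_round_dish 0.28 [243. 244.] [38. 38.] 72 [0.433 0.104 0.022] 1384
small_round_dish 0.76 [375. 181.] [14. 14.] 90 [ 0.607 -0.261  0.022] 173
small_round_dish 0.51 [401. 168.] [13. 14.] 45 [ 0.643 -0.334  0.022] 158
small_round_dish 0.27 [315. 242.] [38. 38.] 7 [ 0.439 -0.09   0.022] 1433
square_dish 0.73 [184. 186.] [19. 18.] 27 [0.595 0.271 0.022] 332
square_dish 0.51 [378. 232.] [23. 24.] 90 [ 0.464 -0.264  0.022] 477
square_dish 0.31 [248. 175.] [29. 13.] 27 [0.627 0.092 0.022] 355
oblong_dish 0.56 [248. 174.] [27. 12.] 33 [0.629 0.094 0.022] 313
large_round_holder 0.73 [168. 233.] [37. 38.] 87 [0.465 0.314 0.013] 1355
small_round_holder 0.96 [243. 244.] [39. 39.] 73 [0.433 0.105 0.013] 1465
square_holder 0.81 [306. 186.] [37. 38.] 86 [ 0.597 -0.07   0.013] 1366
oblong_holder 0.81 [314. 242.] [38. 37.] 7 [ 0.438 -0.09   0.013] 1368
reagent_bottle 0.65 [454. 199.] [24. 35.] 63 [ 0.553 -0.466  0.045] 700
dish_stack 0.73 [108. 192.] [33. 37.] 90 [0.578 0.47  0.045] 1029
```

The top view shows the square dish at (185,187), the oblong dish at (250,175), the small round dish at (376,182) and the large round dish at (379,232). The holders are large round (168,234), small round (244,244), square (307,186) and oblong (316,242). The green (422,254) and turquoise (402,168) dishes are decoys. The side view agrees. Next I'll look with the wrist camera from close by.

```bash
cat >> h.py <<'E'
from scipy.spatial.transform import Rotation as Ro
def quat(a):
    "tool down, closing line at world angle a"
    s,c=np.sin(a),np.cos(a)
    return Ro.from_matrix([[-s,c,0],[c,s,0],[0,0,-1]]).as_quat()
def best(p,a):
    "of a, a+pi: the one with least joint motion"
    q0=np.array(telemetry.get_obs()['joints']); o=[]
    for k in (a,a+np.pi):
        j=kin.ik(list(p),list(quat(k)))
        if j is not None: o.append((np.abs(np.array(j)-q0).max(),k))
    return min(o)[1]
def over(p,a):
    a=best(p,a); ctrl.goto(list(p),list(quat(a))); return a
def look(labels,n=None):
    f=grab_frame('wrist')
    if n: save(n,f)
    out={}
    for l in labels:
        z=.022 if 'dish' in l else .013
        for r in trace(l,'wrist')[:3]:
            ct=max(cv2.findContours(r['mask'].astype(np.uint8),0,1)[0],key=cv2.contourArea)
            ring=np.array([to_world(p[0],'wrist',z)[:2] for p in ct],np.float32)
            c,s,a=cv2.minAreaRect(ring*1000)
            col=f[r['mask']].mean(0)
            print(l,round(r['p'],2),np.round(r['xy']),'c',np.round(c,1),'s',np.round(s,1),'a',round(a,1),'col',col.round())
E
python3 - <<'E'
from h import *
over([.5,-.2,.3],0)
m=camera_model('wrist');print(m['fx'],np.linalg.inv(m['camera_from_world']).round(3))
look(['large_round_dish','small_round_dish','square_holder','oblong_holder'],'w1')
o=telemetry.get_obs();print(o['time'],np.round(o['ee_pos'],4),np.round(o['joints'],2))
E
```

```text
372.46911871116515 [[ 1.     0.001 -0.     0.499]
 [-0.001  0.954  0.301 -0.123]
 [ 0.    -0.301  0.954  0.443]
 [ 0.     0.     0.     1.   ]]
large_round_dish 0.95 [251. 215.] c [ 464.2 -266.2] s [65.4 62.7] a 44.9 col [119.  86.  76.]
large_round_dish 0.62 [211. 297.] c [ 406.4 -378.1] s [72.1 64.5] a 87.8 col [49. 73. 47.]
small_round_dish 0.92 [370. 208.] c [ 605.8 -260.4] s [41.8 44.5] a 3.3 col [127. 102.  93.]
small_round_dish 0.77 [394. 267.] c [ 641.2 -330.4] s [40.2 41.8] a 22.8 col [ 67. 111. 104.]
square_holder 0.91 [370.  45.] c [596.8 -78. ] s [107.7  90.7] a 3.1 col [79. 74. 71.]
oblong_holder 0.67 [225.  58.] c [439.2 -91.7] s [104.3 104.8] a 82.7 col [84. 79. 76.]
2.5 [ 0.4998 -0.2005  0.2999] [-0.53  0.28  0.16  1.45  0.    1.04]
```

View pics/w1.png

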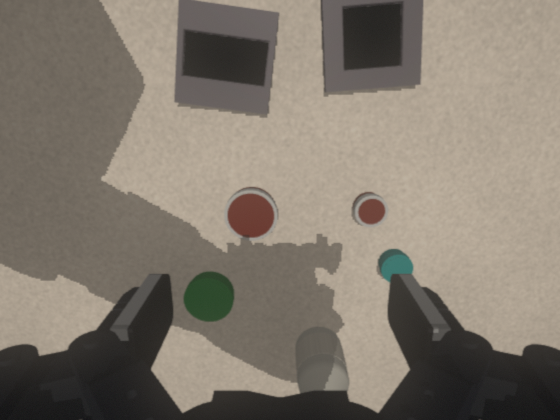

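The large round dish shows red at (251,215) and the small one at (370,208). The oblong recess at (225,58) and the square recess at (372,36) are both in view, and the measured sizes match the given ones. The open fingertips sit about 13 mm behind the TCP. Now the left side.

```bash
cat >> h.py <<'E'
def recess(label,z=.0115):
    "centre (mm), size, angle of the black recess in the newest wrist picture, from a fresh frame"
    f=grab_frame('wrist'); r=trace(label,'wrist')[0]; m=r['mask']
    g=f.max(2); v=g[m]; t,_=cv2.threshold(v.reshape(-1,1),0,255,cv2.THRESH_OTSU)
    d=cv2.morphologyEx(((g<t)&m).astype(np.uint8),cv2.MORPH_OPEN,np.ones((3,3)))
    ct=max(cv2.findContours(d,0,1)[0],key=cv2.contourArea)
    ring=np.array([to_world(p[0],'wrist',z)[:2] for p in ct],np.float32)
    c,s,a=cv2.minAreaRect(ring*1000)
    print(label,round(r['p'],2),'recess c',np.round(c,1),'s',np.round(s,1),'a',round(a,1)); return c,s,a
E
python3 - <<'E'
from h import *
over([.5,.15,.32],0)
look(['square_dish','oblong_dish','large_round_holder','small_round_holder'],'w2')
for l in ['large_round_holder','small_round_holder']: recess(l)
over([.52,-.15,.3],0)
for l in ['square_holder','oblong_holder']: recess(l)
look(['square_holder','oblong_holder'],'w3')
print(telemetry.get_obs()['time'])
a=cv2.imread('pics/w2.png');b=cv2.imread('pics/w3.png')
cv2.imwrite('pics/w23.png',cv2.resize(np.hstack([a,b]),(800,300)))
E
```

```text
square_dish 0.93 [367.  45.] c [595.1 273. ] s [52.2 51.8] a 61.7 col [128.  93.  84.]
oblong_dish 0.69 [382. 203.] c [626.9  93.3] s [80.6 42. ] a 62.7 col [125.  98.  89.]
large_round_holder 0.96 [248.  27.] c [464.5 292.2] s [104.8  59.6] a 4.0 col [79. 74. 72.]
large_round_holder 0.71 [238. 324.] c [439.6 -88.8] s [114.7 105.8] a 81.8 col [64. 60. 57.]
small_round_holder 0.65 [227. 188.] c [433.6 104.5] s [106.2 106.1] a 16.7 col [95. 89. 86.]
large_round_holder 0.73 recess c [463.3 299.1] s [75.1 39.8] a 0.0
small_round_holder 0.93 recess c [433.8 104.6] s [51.7 49.4] a 0.0
square_holder 0.87 recess c [597.2 -69.7] s [62.  61.9] a 4.4
oblong_holder 0.57 recess c [439.5 -91.6] s [45.9 89.8] a 82.8
square_holder 0.64 [351.  85.] c [596.  -71.2] s [105.6 104.2] a 4.3 col [93. 87. 84.]
oblong_holder 0.72 [206. 106.] c [439.6 -92.9] s [104.8 105.7] a 82.7 col [92. 86. 83.]
5.775
```

View pics/w23.png

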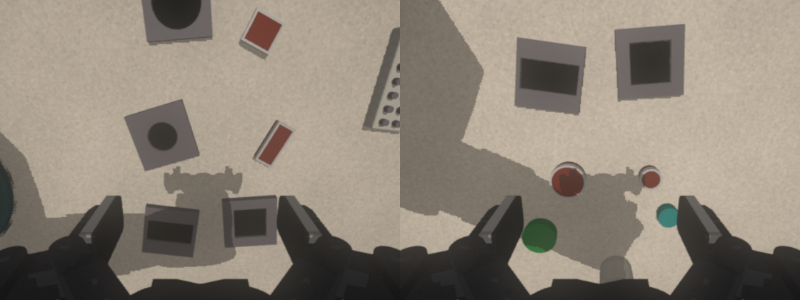

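The recess sizes come out as given. I'll pick the square dish first, since the large holder can be measured on the way.

```bash
cat >> h.py <<'E'
def obs():
    o=telemetry.get_obs(); print('t',round(o['time'],2),'p',np.round(o['ee_pos'],4),'w',round(o['grip_width'],3),'ff',np.round(o['finger_force'],1),'F',np.round(o['force'],1)); return o
def pick(x,y,a,z):
    over([x,y,.09],a)
    ctrl.movel([x,y,z],feed=.1); fingers.grip(0.,40); obs()
    ctrl.movel([x,y,z+.06],feed=.15); obs()
def place(x,y,a,z):
    over([x,y,.075],a)
    ctrl.movel([x,y,z+.015],feed=.12); ctrl.movel([x,y,z+.0085],feed=.04); obs()
    fingers.grip(1.); ctrl.movel([x,y,.11],feed=.2); obs()
E
python3 - <<'E'
from h import *
over([.56,.25,.22],np.radians(-28.3))
look(['square_dish','large_round_holder'],'w4'); recess('large_round_holder')
obs()
E
```

```text
square_dish 0.79 [302. 133.] c [595.6 273.2] s [50.7 50.2] a 64.0 col [134.  99.  89.]
large_round_holder 0.59 [158. 159.] c [464.  315.7] s [107.9 105. ] a 4.4 col [86. 80. 77.]Traceback (most recent call last):
  File "<stdin>", line 3, in <module>
  File "h.py", line 38, in recess
    f=grab_frame('wrist'); r=trace(label,'wrist')[0]; m=r['mask']
                             ~~~~~~~~~~~~~~~~~~~~^^^
IndexError: list index out of range
```

View pics/w4.png

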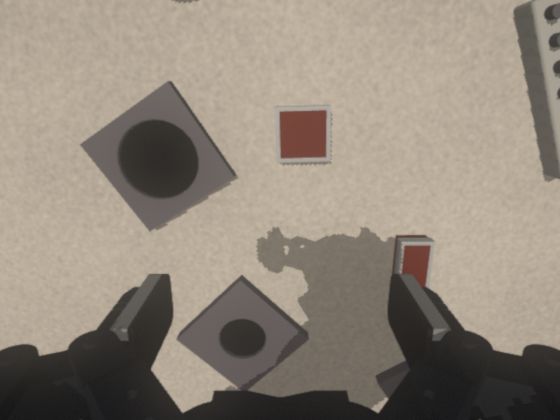

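The wrist view shows the square dish at (302,133), nearly square to the gripper, and the large recess centred at (158,159). Picking the square dish.

Run:
```python
from h import *
print(to_world((158,159),'wrist',.011))
pick(.5956,.2732,np.radians(-26.5),.0045)
save('g1',grab_frame('wrist'))
```

```text
[0.46350917 0.31678621 0.011     ]
t 9.59 p [0.5958 0.2733 0.0051] w 0.572 ff 42.0 F [-1.4 -0.1  5.5]
t 10.14 p [0.5954 0.2731 0.0639] w 0.573 ff 41.4 F [-1.   0.7 -0.6]
```

View pics/g1.png

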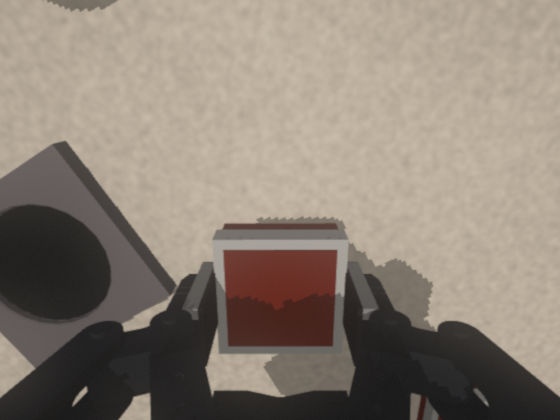

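The dish is held level. Placing it in the square holder.

```bash
python3 - <<'E'
from h import *
over([.5972,-.0697,.075],np.radians(4.4))
save('s1',grab_frame('side')[190:290,240:380].repeat(5,0).repeat(5,1))
place(.5972,-.0697,np.radians(4.4),.0045)
over([.59,-.16,.16],0)
look(['square_dish','small_round_dish'],'w5')
E
python3 -c "
import cv2,numpy as np
a=cv2.imread('pics/s1.png');b=cv2.imread('pics/w5.png')
cv2.imwrite('pics/c5.png',cv2.resize(np.hstack([cv2.resize(a,(588,420)),b]),(800,300)))"
```

```text
t 12.7 p [ 0.5973 -0.0697  0.0132] w 0.574 ff 41.4 F [ 0.4 -0.4 -0.8]
t 13.79 p [ 0.5968 -0.0696  0.1091] w 0.998 ff 0.0 F [-0.5 -0.4 -0.5]
square_dish 0.79 [288.  67.] c [596.3 -67.7] s [51.4 51.4] a 4.8 col [129.  86.  77.]
small_round_dish 0.64 [343. 372.] c [ 644.4 -328.3] s [38.9 51.8] a 1.9 col [47. 78. 73.]
small_round_dish 0.62 [300. 302.] c [ 607.6 -256.2] s [38.8 49. ] a 0.1 col [88. 71. 65.]
```

View pics/c5.png

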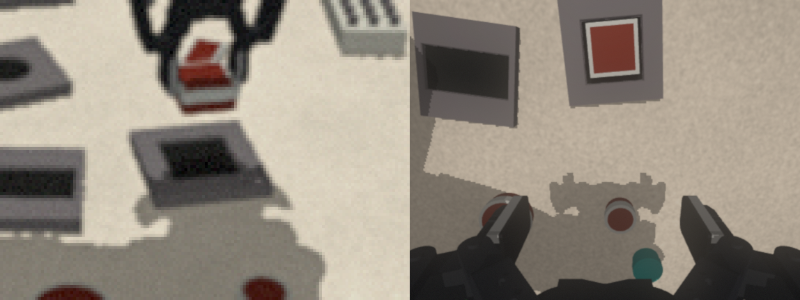

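The square dish lies centred in its recess at (613,48) in the right panel. For the rest I'll locate the red windows, which carry no side-wall bias.

```bash
cat >> h.py <<'E'
def red(z=.022):
    "centres (mm), sizes, angles of all red agar windows in a fresh wrist frame"
    f=grab_frame('wrist').astype(int); m=((f[...,0]>1.8*f[...,1])&(f[...,0]>40)).astype(np.uint8)
    out=[]
    for ct in cv2.findContours(m,0,1)[0]:
        if cv2.contourArea(ct)<150: continue
        ring=np.array([to_world(p[0],'wrist',z)[:2] for p in ct],np.float32)
        c,s,a=cv2.minAreaRect(ring*1000); out.append((c,s,a)); print('red c',np.round(c,1),'s',np.round(s,1),'a',round(a,1))
    return out
E
python3 - <<'E'
from h import *
red()
o=red(); r=min(o,key=lambda r:np.hypot(r[0][0]-606,r[0][1]+261))
x,y=np.array(r[0])/1000
assert np.hypot(x-.606,y+.261)<.006
pick(x,y,0,.0055)
place(.4338,.1046,0,.0055)
over([.56,.06,.2],np.radians(-27.3))
red(); look(['oblong_dish','small_round_dish'],'w6'); red(.03)
E
```

```text
red c [597.2 -68.9] s [41.7 41.9] a 4.8
red c [597.2 -69. ] s [41.7 41.9] a 4.5Traceback (most recent call last):
  File "<stdin>", line 5, in <module>
AssertionError
```

```bash
python3 - <<'E'
import cv2
f=cv2.imread('pics/w5.png')[...,::-1]; print(f[302,300],f[295,296],f[67,288],f[300,380],f[200,200])
E
sed -i 's/1.8\*f\[...,1\])&(f\[...,0\]>40)/1.45*f[...,1])\&(f[...,0]>30)/' h.py
python3 - <<'E'
from h import *
red()
E
```

```text
[76 49 43] [77 50 44] [115  55  45] [188 175 158] [179 166 150]
red c [ 607.7 -262.9] s [29.5 28.8] a 0.1
red c [ 446.8 -253.3] s [38.8  8.9] a 47.7
red c [597.2 -69.1] s [42.5 42.7] a 4.7
```

Run:
```python
from h import *
pick(.607,-.2625,0,.0055)
place(.4338,.1046,0,.0055)
over([.56,.06,.2],np.radians(-27.3))
red(); look(['oblong_dish','small_round_dish'],'w6'); red(.03)
```

```text
t 16.64 p [ 0.6071 -0.2626  0.006 ] w 0.444 ff 39.9 F [-2.4  0.3  6.6]
t 17.19 p [ 0.6068 -0.2624  0.0649] w 0.45 ff 40.2 F [-0.5  0.4 -0.2]
t 19.61 p [0.434  0.1046 0.0141] w 0.45 ff 40.1 F [-0.6  1.2  0.4]
t 20.77 p [0.4335 0.1046 0.1093] w 1.001 ff 0.0 F [ 0.1 -0.8 -0.5]
red c [596.6 -74.7] s [41.8 41.8] a 4.6
red c [428.5 104.6] s [31.1 31.3] a 34.2
red c [629.3  92.1] s [68.8 25.1] a 62.0
oblong_dish 0.97 [339. 108.] c [629.3  92. ] s [78.3 35.7] a 61.9 col [136. 101.  91.]
oblong_dish 0.57 [249. 349.] c [445. -83.] s [109.  104.8] a 82.5 col [73. 68. 66.]
small_round_dish 0.97 [133. 197.] c [433.1 105.1] s [48.4 40.5] a 15.0 col [122.  92.  85.]
red c [597.2 -70. ] s [40.8 40.9] a 4.5
red c [433.6 104.7] s [30.6 29.8] a 55.2
red c [629.2  92.7] s [67.2 24.4] a 61.9
```

View pics/w6.png

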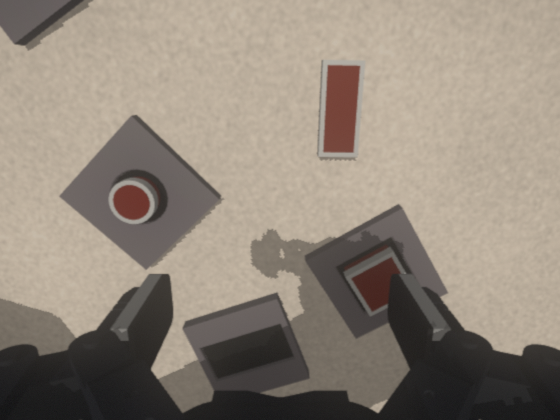

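The small dish sits in its recess at (133,200), measured at (433.6,104.7). The oblong dish is at (341,108). Picking the oblong dish.

Run:
```python
from h import *
pick(.6293,.0921,np.radians(-28),.0065)
place(.4395,-.0916,np.radians(82.8),.0065)
over([.464,-.23,.2],0)
red(); red(.03); save('w7',grab_frame('wrist')); obs()
```

```text
t 23.82 p [0.6295 0.0921 0.0069] w 0.386 ff 40.5 F [-0.7 -0.2  4.9]
t 24.38 p [0.629  0.0921 0.0659] w 0.386 ff 39.8 F [-0.8 -0.8 -1.4]
t 26.31 p [ 0.4396 -0.0916  0.0151] w 0.383 ff 39.8 F [-1.1 -0.3 -0. ]
t 27.49 p [ 0.4392 -0.0915  0.1093] w 1.001 ff 0.0 F [-0.2 -0.1 -0.1]
red c [ 463.9 -267.5] s [54.2 53.4] a 0.0
red c [437.2 -96.2] s [72.3 18.9] a 0.0
red c [ 463.9 -264.7] s [52.8 52.1] a 0.0
red c [437.9 -97.6] s [70.5 18.5] a 0.0
t 29.32 p [ 0.464  -0.2298  0.1998] w 1.001 ff 0.0 F [ 0.4  0.9 -0.8]
```

View pics/w7.png

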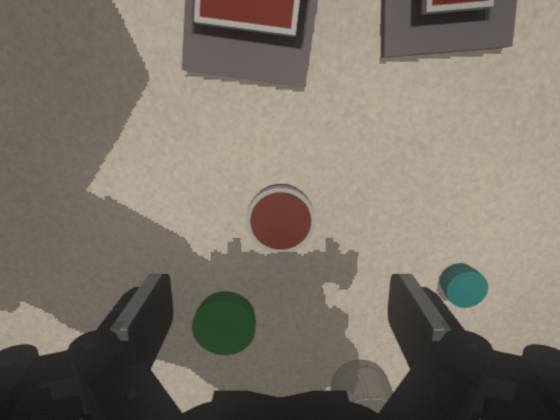

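The large dish is at (281,220), measured at (463.9,-267.5). Picking it.

Run:
```python
from h import *
pick(.4639,-.2675,0,.0015)
place(.4635,.316,0,.0015)
over([.45,.2,.25],0)
red(.03); a=grab_frame('wrist'); 
over([.5,-.15,.3],0); red(.03); b=grab_frame('wrist')
save('w8',cv2.resize(np.hstack([a,b]),(800,300))); obs()
```

```text
t 31.25 p [ 0.4642 -0.2677  0.0023] w 0.73 ff 41.7 F [-2.1  2.9  7.9]
t 31.8 p [ 0.4638 -0.2674  0.0611] w 0.729 ff 43.8 F [-0.6  0.4 -1.6]
t 34.84 p [0.464  0.3162 0.0104] w 0.731 ff 43.8 F [1.1 0.  0.6]
t 35.85 p [0.4632 0.3158 0.1092] w 0.999 ff 0.0 F [0.5 0.4 0.1]
red c [440.9 -59.1] s [ 6.7 70.4] a 82.9
red c [585.6 -66.6] s [20.1 32.9] a 0.2
red c [433.4 105.5] s [28.8 29.2] a 0.1
red c [463. 317.] s [53.9 53.6] a 0.1
red c [438.3 -90.4] s [24.8 68.7] a 83.1
red c [596.9 -69. ] s [40.4 40.9] a 4.6
t 38.15 p [ 0.5002 -0.1489  0.2999] w 1.001 ff 0.0 F [-0.  -0.3  0.1]
```

View pics/w8.png

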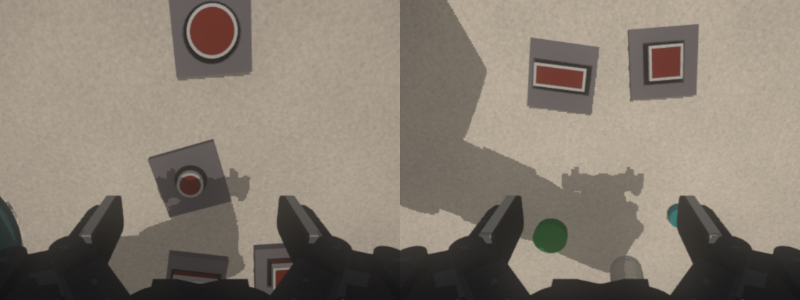

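All four dishes sit inside their recesses with a dark gap all round: large (212,30), small (190,184), oblong (560,76) and square (665,63). They measure within about 2 mm of the recess centres.

```bash
python3 -c "
from rig import *
print(hand_in())"
```

```text
the job is handed in; nothing more can be done
None
```

All four dishes were set down in their matching holders, about 2 mm or less off the recess centres by the last camera check; the bottle, stack and look-alikes were not touched, and the job was handed in at about 38 s (no verdict was returned).

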